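Open the touch-latched tilt-out bin and put the cone box away

ROBOT

A 6-joint arm with a two-finger parallel gripper is mounted at the origin on a cart in front of the work surface, level with it; the furniture and walls round the work are solid. World frame = base frame: x ahead of the robot, y to its left, z up, the work surface at z = 0. Lengths are in m, angles in degrees, forces in N, time in s.
With the tool pointing down it reaches from about 0.25 to 0.725 m from the base axis. Payload 9.7 kg.
Tool frame: the origin (TCP) lies at the very end of the fingers, on their centre line; the grasp point (between the pads) lies 19 mm behind it (bot.grip_depth is the distance from the TCP to the grasp point, in m); z points along the fingers, y is the direction in which the jaws open and shut (so a half turn about z gives the same grasp; the last joint's range is limited). The gripper opens to 85 mm and grips with 20 to 120 N. Pads are 22 mm wide; open, the fingers measure 114 mm over their backs; the gripper's body (76 mm by 85 mm) begins 54 mm behind the grasp point. The pads swing forward as they close: fully open they stand 13 mm farther back than shut.
Start: joints at [-66.864, 4.979, 10.078, 95.1, 0, 90], TCP at [0.216, -0.506, 0.205] pointing down, gripper open.
Joint ranges: [-179.16, 179.16], [-48.56, 103.87], [-65.8, 70.77], [-126.05, 130.52], [-82.76, 87.17], [-180, 180]. Speed limits (degrees/s): [127.2, 127.2, 147.25, 180, 180, 180].

INTERFACE

Orientations are given as [roll, pitch, yaw] about the fixed x, y, z axes, in that order (R = Rz(yaw) Ry(pitch) Rx(roll)).
In Python, from workcell import telemetry, optics, order, bot gives the robot as it stands. The module is installed in compiled form; this text tells all that it offers.
- The arm moves only by the shell command python3 -m inch 'ROWS' [FORCE]. ROWS is JSON, a list of rows, each a list of 7 numbers: the shift along the tool's x, y, z in m, then the turn, a rotation vector about the tool's x, y, z in rad, then the closure, from 0 (fully open) to 1 (shut). In form: [[tx, ty, tz, rx, ry, rz, grip], ...]. A call has 1 to 12 rows; each row is the pose to reach, as a shift and turn from the pose commanded when the call began, along the tool's axes at that moment; what a row does not reach only later rows make up. A row lasts 1/12 s, in which the tool goes at most 41.7 mm and 7.16 degrees, less where a joint would pass 70% of its speed; a pose out of reach is approached as far as the arm can. A call with a gripper value outside its range is refused whole. The fingers move at their own pace and stop on an object; FORCE is the grip in N (left out, the last holds). Time passes only in rows, so rows that repeat a pose let the fingers close. It gives the time, the measured TCP pose, the force and the opening at its end, in the units of the state.
- telemetry.get_obs(): the state, without advancing time (a new reading comes with each control period).
- optics.camera(name): name is "scene" or "top" or "wrist"; returns (picture, depth): 384x512x3 uint8, red, green, blue; 384x512 float32, m along the optical axis (not along the pixel's ray), 0 where there is no reading.
- optics.camera_info(name): a dict with "camera_matrix" (3x3 intrinsics, pixels), "xyz" and "attitude" of the camera in the world; the wrist camera has in their place "mount" (4x4, takes a point from camera to tool coordinates, whose origin is the TCP and whose axes are the flange's). Camera axes: x right, y down, z forward; pixel columns grow to the right and rows downward; lengths in m; the calibration is good to about 2 mm. A picture is of the moment at which its call begins: read the wrist's pose just before it. camera_info takes no time and is no camera call.
- order.job_done(): hands the job in, once; it reports no verdict.
The state is a dict: "time": time; "q": joint angles; "qd": joint speeds; "joint_efforts": joint torques, N m; "ee_pos": TCP position; "tcp_rot": TCP orientation; "wrist_force": force on the tool from outside, world axes, zero at the start; "torque": the same for the moment, N m; "opening": finger opening in m.
Only numpy, scipy, OpenCV 4.12 (cv2) and the standard library are available. Lean on these libraries where they do the work, as an engineer would, in place of code of your own. Each camera call takes 0.05 s, during which the arm holds its last target. There are 200 camera calls.

TASK

Open the push-to-open bin of the small wooden cabinet: press its front in at the steel plate until the latch clicks, then stay with it as it springs out and let it down gently to its stop, never letting it fly or drop open. Then put the small card box of firing cones that lies out on the table in front of the blue tool tin (not the one against the wall) away in the open bin, without knocking over the two loose cups on the left of the table, and leave the bin open.

Things in the scene. Friction and masses are not known exactly. Their poses are not given: they have to be found in the camera images.
- tilt_bin (a joint): Tilt of the bin about its hinge, rad. 0: shut and latched; pressed in it goes negative, clicks at -0.035 and stops at -0.05; grows as the top of the front tilts out; 0.75 is the open stop. After the click a spring and its weight drive it open as the hand yields: about 2 N at the plate, 5 rad/s if nothing restrains it; over 2 rad/s counts as flying open. It then stays open by itself.
- push_plate (a point): Centre of the steel push plate (70 x 44 mm, upright) on the bin's front panel; on the outer face, turns with the bin. At tilt 0 its own -x axis points out of the panel, y lies along the panel, z up. The panel is 230 wide, 15 thick; its top edge is 38 mm above this point, level with the cabinet's top (230 above the table). To click: press in about 6 mm (2 to 3 N; it gives at once); it stops hard at 8 mm.
- bin_hinge (a point): Middle of the bin's hinge line, fixed to the cabinet, 26 mm above the table: 168 mm below the push plate and 11 mm behind the panel's face when shut. Own x axis points level into the cabinet, y along the hinge, z up. The cabinet's body is 230 wide, lies from 15 to 160 mm behind the hinge and is 230 high, with two glaze test tiles (60 mm tall) standing on top at the rear.
- bin_pocket (a point): Centre of the pocket behind the panel; turns with the bin. Inside 127 (its x) by 182 (its y) mm; the floor is 49 mm below (its -z), back and sides rise 50 mm, the panel 151 mm above it. At the open stop the mouth, between cabinet front and leaning panel, is about 140 mm wide from above; its middle is 60 mm in front of the hinge (towards the robot). A latch part juts from the panel's inside 60 to 90 mm to +y.
- cone_box_center (a point): Centre of the small card box of firing cones, lying loose on the table in front of the tool tin: 46 (its x) x 92 (its y) x 34 mm high, 60 to 130 g; this point is 17 mm above the table.
- cup_bisque_center (a point): Centre of the loose unglazed tumbler, 65 mm wide, 67 mm high, upright (z up), near the left of the table. Bystander: must not be tipped over.
- cup_glazed_center (a point): Centre of the loose glazed cup, 65 mm wide, 71 mm high, upright (z up), left of the cabinet. Bystander: must not be tipped over.
There are look-alikes about, which are no part of the job. Leave any red look-alike of the part that bears cup_glazed_center alone.

How it is judged:
By the outcome, as a careful person would: the job done as asked, in the order asked, and still so for the second after the job is handed in, with the robot touching nothing.
It also fails if it takes over 58 s, if anything falls off the work surface, if the arm or the gripper's body presses on something with over 40 N, if the wrist force passes 120 N, or if a joint passes its speed limit or range.

## Working session

There is one attempt and no reset: what is moved stays moved. The work goes in short steps, Python scripts to look and compute and a shell command to move; the robot and the scene stay as the last step left them, time stands still between calls to the robot, and variables do not carry over. Pictures are saved under pics/ and viewed, about 8 in all and at most 12, crops included, and the job is handed in when it is done.

```bash
mkdir -p pics
cat > h.py <<'E'
import numpy as np, cv2
from scipy.spatial.transform import Rotation as R
from workcell import telemetry, optics, order, bot
def pose():
    s=telemetry.get_obs(); return np.array(s['ee_pos']), R.from_euler('xyz',s['tcp_rot'],degrees=True).as_matrix()
def cam(n):
    p,Rm=pose(); i=optics.camera_info(n); im,d=optics.camera(n)
    K=np.array(i['camera_matrix'])
    if n=='wrist':
        T=np.eye(4);T[:3,:3]=Rm;T[:3,3]=p; T=T@np.array(i['mount'])
    else:
        T=np.eye(4);T[:3,3]=i['xyz'];a=np.array(i['attitude']);T[:3,:3]=R.from_euler('xyz',a,degrees=True).as_matrix() if a.size==3 else a
    return im,d,K,T
def cloud(d,K,T):
    v,u=np.mgrid[:d.shape[0],:d.shape[1]]
    P=np.stack([(u-K[0,2])/K[0,0]*d,(v-K[1,2])/K[1,1]*d,d],-1)
    W=P@T[:3,:3].T+T[:3,3]; W[d==0]=np.nan; return W
def save(n,im): cv2.imwrite(f'pics/{n}.png',im[...,::-1])
E
python3 - <<'E'
from h import *
print(telemetry.get_obs())
for n in ('scene','top'):
    im,d,K,T=cam(n); print(n,optics.camera_info(n)); save(n,im); np.savez(n,im=im,d=d,W=cloud(d,K,T))
print(optics.camera_info('wrist'))
E
```

```text
{'time': 0.0, 'q': array([-6.68647837e+01,  5.01144877e+00,  1.00317934e+01,  9.50998666e+01,
       -1.25355909e-03,  9.00018181e+01]), 'qd': array([ 0.07780519, -0.08969316, -0.03537524, -0.09541703, -0.03784376,
       -0.08122411]), 'joint_efforts': array([ 2.56618318e-03, -5.20385563e+01,  4.64808404e+01,  1.63501682e-02,
        1.66265731e-04,  1.77231550e-05]), 'ee_pos': array([ 0.21597832, -0.50551027,  0.20395593]), 'tcp_rot': array([-1.79920478e+02,  1.25608131e-03,  2.31333999e+01]), 'wrist_force': array([ 0.19738352, -0.48499088,  0.06999907]), 'torque': array([ 0.02596447, -0.04512688, -0.04460368]), 'opening': 0.08530127717939791}
scene {'camera_matrix': array([[442.49162657,   0.        , 251.11892589],
       [  0.        , 442.49162657, 187.89147316],
       [  0.        ,   0.        ,   1.        ]]), 'xyz': array([-0.28159686,  0.69491747,  0.78818745]), 'attitude': array([-122.16766151,    1.30411138, -123.91883051])}
top {'camera_matrix': array([[349.5686042 ,   0.        , 254.73449039],
       [  0.        , 349.5686042 , 189.7657332 ],
       [  0.        ,   0.        ,   1.        ]]), 'xyz': array([0.15333962, 0.12308725, 0.88558361]), 'attitude': array([-150.24416421,    0.82005537,  -92.67721326])}
{'camera_matrix': array([[266.84356146,   0.        , 259.22581946],
       [  0.        , 266.84356146, 190.26855922],
       [  0.        ,   0.        ,   1.        ]]), 'mount': array([[-6.19469617e-04, -9.59387022e-01, -2.82092464e-01,
         7.20409636e-02],
       [ 9.99999772e-01, -6.69781674e-04,  8.19248054e-05,
         2.14764597e-04],
       [-2.67537958e-04, -2.82092349e-01,  9.59387219e-01,
        -1.69500526e-01],
       [ 0.00000000e+00,  0.00000000e+00,  0.00000000e+00,
         1.00000000e+00]])}
```

View pics/scene.png

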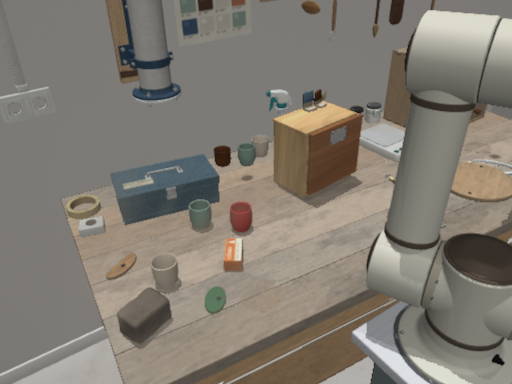

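View pics/top.png

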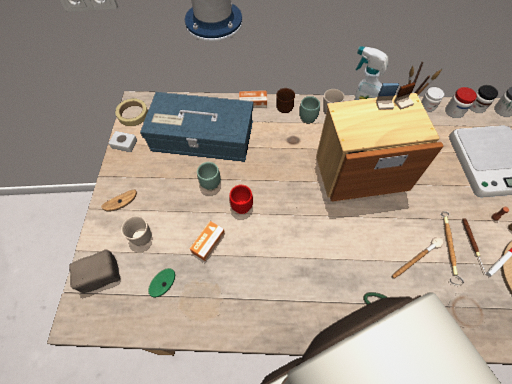

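The scene and top views show these candidates (top-view pixels):
- **Box:** the cone box lies in the open at (207,240). Its look-alike is against the wall at (253,99).
- **Plate:** the steel plate is at (391,162).
- **Cups:** bisque cup at (137,231) and teal glazed cup at (208,176). The red cup at (241,199) is the look-alike, and there are more cups at the wall at (285,100), (309,109) and (333,100).

I choose the box at (207,240).

Run:
```python
from h import *
z=np.load('top.npz'); im,d,W=z['im'],z['d'],z['W']
for n,(u,v) in dict(glz=(208,176),red=(241,199),bis=(137,231),table=(300,260),ctop=(360,130),front=(370,180)).items(): print(n,W[v,u].round(3))
def blob(m,name):
    n,l,st,c=cv2.connectedComponentsWithStats(m.astype(np.uint8)); 
    k=1+np.argmax(st[1:,4]); print(name,c[k],st[k]); return l==k
# box top by height
w=np.zeros(d.shape,bool); w[215:265,180:235]=1
m=blob(w&(W[...,2]>.026),'box'); p=W[m]; print(np.median(p[:,2]))
r=cv2.minAreaRect((p[:,:2]*1000).astype(np.float32)); print(r, cv2.boxPoints(r))
# cups
for n,(u,v) in dict(glz=(208,176),red=(241,199),bis=(137,231)).items():
    w=np.zeros(d.shape,bool); w[v-22:v+22,u-22:u+22]=1
    q=W[w&(W[...,2]>.058)]; print(n,cv2.minEnclosingCircle((q[:,:2]*1000).astype(np.float32)))
# cabinet front plane
w=np.zeros(d.shape,bool); w[142:195,330:436]=1
q=W[w&(W[...,2]>.05)&(W[...,2]<.215)]
A=np.c_[q[:,1:],np.ones(len(q))]
for _ in range(8):
    c=np.linalg.lstsq(A,q[:,0],rcond=None)[0]; e=np.abs(A@c-q[:,0]); k=e<.004+0*e; A,q=A[k],q[k]
print('x=ay+bz+c',c,'yaw',np.degrees(np.arctan(c[0])),len(q),q.min(0),q.max(0))
hsv=cv2.cvtColor(im,cv2.COLOR_RGB2HSV)
w=np.zeros(d.shape,bool); w[150:175,370:412]=1
m=blob(w&(hsv[...,1]<70),'plate'); p=W[m]; print(p.mean(0),p.min(0),p.max(0))
p=W[120:195,320:440].reshape(-1,3);p=p[(p[:,2]>.222)&(p[:,2]<.24)]
r=cv2.minAreaRect((p[:,:2]*1000).astype(np.float32)); print('ctop',cv2.boxPoints(r),r)
z=np.load('scene.npz'); im2=z['im'];W2=z['W']
hsv=cv2.cvtColor(im2,cv2.COLOR_RGB2HSV)
w=np.zeros(d.shape,bool); w[122:146,326:350]=1
m=blob(w&(hsv[...,1]<70),'plateS'); p=W2[m]; print(p.mean(0),p.min(0),p.max(0))
w=np.zeros(d.shape,bool); w[235:272,220:246]=1
m=w&(W2[...,2]>.026); p=W2[m]
r=cv2.minAreaRect((p[:,:2]*1000).astype(np.float32)); print('boxS',r,np.median(p[:,2]))
a=cv2.resize(im[205:270,175:260],None,fx=4,fy=4);b=cv2.resize(im[120:185,350:435],None,fx=4,fy=4); save('crop',np.hstack([a,b]))
```

```text
glz [0.711 0.249 0.005]
red [0.629 0.153 0.005]
bis [0.545 0.44  0.005]
table [ 0.442  0.004 -0.001]
ctop [ 0.676 -0.142  0.233]
front [ 0.605 -0.182  0.117]
box [206.24071082 238.86429725] [189 221  35  37 619]
0.03453714246523487
((502.48992919921875, 245.578125), (47.568458557128906, 92.06965637207031), 55.91564178466797) [[451.0343  251.67824]
 [527.2876  200.0812 ]
 [553.94556 239.47801]
 [477.69226 291.07504]]
glz ((657.4696655273438, 222.76333618164062), 67.67134857177734)
red ((608.7208862304688, 152.39697265625), 31.637100219726562)
bis ((529.3331909179688, 427.2790222167969), 33.00725555419922)
x=ay+bz+c [-0.09299469 -0.00250004  0.58963471] yaw -5.312922885070754 757 [ 0.60720702 -0.30142373  0.05030184] [ 0.61668381 -0.18731414  0.21493837]
plate [390.58536585 161.44599303] [374 155  34  14 287]
[nan nan nan] [nan nan nan] [nan nan nan]
ctop [[ 595.6642    -92.273346]
 [ 617.906    -325.67072 ]
 [ 736.9729   -314.3241  ]
 [ 714.7311    -80.92673 ]] ((666.3185424804688, -203.29872131347656), (119.60629272460938, 234.4547576904297), 5.443630218505859)
plateS [337.62439024 135.13658537] [330 126  17  19 205]
[nan nan nan] [nan nan nan] [nan nan nan]
boxS ((500.8537902832031, 246.11651611328125), (46.21413803100586, 94.86317443847656), 55.356651306152344) 0.03421786424180617
```

View pics/crop.png

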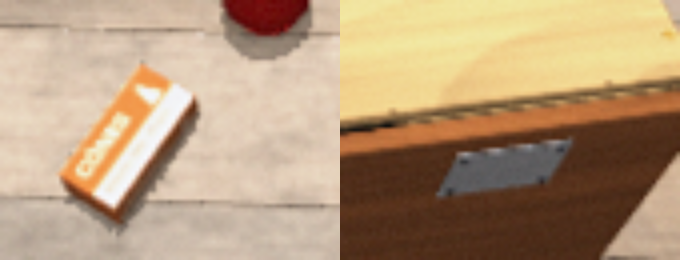

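The crop shows the box labelled CONES at about (130,140) and the steel plate at about (505,168) on the panel. Both choices are confirmed, so next I work out the pre-press pose.

```bash
cat >> h.py <<'E'
YAW=np.radians(5.3)
def frame(pitch,yaw=None):  # tool x = cabinet +y, z forward & down by pitch(deg)
    a=YAW if yaw is None else np.radians(yaw); p=np.radians(pitch)
    x=np.array([-np.sin(a),np.cos(a),0]); z=np.array([np.cos(p)*np.cos(a),np.cos(p)*np.sin(a),-np.sin(p)])
    return np.c_[x,np.cross(z,x),z]
def rel(p,Rt):
    p0,R0=pose(); print('shift',(R0.T@(np.array(p)-p0)).round(4),'rotvec',R.from_matrix(R0.T@Rt).as_rotvec().round(4))
E
python3 - <<'E'
from h import *
for n,px in (('top',(390.6,161.4)),('scene',(337.6,135.1))):
    i=optics.camera_info(n);K=np.array(i['camera_matrix']);c=np.array(i['xyz'])
    d=R.from_euler('xyz',i['attitude'],degrees=True).as_matrix()@np.linalg.inv(K)@np.array([*px,1])
    N=np.array([1,.093,0]); t=(.5896-N@c)/(N@d); print(n,c+t*d)
P=np.array([.609,-.209,.192]); f=np.array([np.cos(YAW),np.sin(YAW),0])
tip=P-.004*f-[0,0,.0145]
Rt=frame(15); rel(tip-.07*f+[0,0,.0],Rt); print(Rt.round(3))
E
```

```text
top [ 0.6092939  -0.21176237  0.19287974]
scene [ 0.60910381 -0.20971835  0.19255121]
shift [ 0.4075 -0.1409  0.0267] rotvec [-1.1227  0.8168 -1.0659]
[[-0.092  0.258  0.962]
 [ 0.996  0.024  0.089]
 [ 0.     0.966 -0.259]]
```

```bash
python3 -m inch '[[0.407,-0.14,-0.06,0,0,-1.255,1],[0.407,-0.14,-0.06,0,0,-1.255,1],[0.407,-0.14,-0.06,0,0,-1.255,1],[0.407,-0.14,-0.06,0,0,-1.255,1],[0.407,-0.14,-0.06,0,0,-1.255,1],[0.407,-0.14,-0.06,0,0,-1.255,1],[0.407,-0.14,-0.06,0,0,-1.255,1],[0.407,-0.14,-0.06,0,0,-1.255,1],[0.407,-0.14,-0.06,0,0,-1.255,1],[0.407,-0.14,-0.06,0,0,-1.255,1],[0.407,-0.14,-0.06,0,0,-1.255,1],[0.407,-0.14,-0.06,0,0,-1.255,1]]' 40
python3 - <<'E'
from h import *
f=np.array([np.cos(YAW),np.sin(YAW),0]); tip=np.array([.6092,-.2105,.1927])-.004*f-[0,0,.0145]
rel(tip-.06*f,frame(15)); print(telemetry.get_obs()['q'])
E
```

```text
time: 1.1
ee_pos: [0.5379, -0.2142, 0.2639]
tcp_rot: [-180.0, -0.1, 95.3]
wrist_force: [-0.4, -0.8, -1.7]
opening: 0.0001
shift [-0.003   0.0074  0.0857] rotvec [-1.3094e+00 -1.2000e-03 -2.0000e-04]
[-2.17319106e+01  1.10693889e+01  2.35727180e+01  1.02548707e+02
  3.99624204e-02  6.29388790e+01]
```

```bash
python3 -m inch '[[-0.003,0.007,0.086,-1.309,0,0,1],[-0.003,0.007,0.086,-1.309,0,0,1],[-0.003,0.007,0.086,-1.309,0,0,1],[-0.003,0.007,0.086,-1.309,0,0,1],[-0.003,0.007,0.086,-1.309,0,0,1],[-0.003,0.007,0.086,-1.309,0,0,1],[-0.003,0.007,0.086,-1.309,0,0,1],[-0.003,0.007,0.086,-1.309,0,0,1],[-0.003,0.007,0.086,-1.309,0,0,1],[-0.003,0.007,0.086,-1.309,0,0,1],[-0.003,0.007,0.086,-1.309,0,0,1],[-0.003,0.007,0.086,-1.309,0,0,1]]'
python3 -m inch '[[0,0,0,0,0,0,1],[0,0,0,0,0,0,1]]'
python3 - <<'E'
from h import *
f=np.array([np.cos(YAW),np.sin(YAW),0]); tip=np.array([.6092,-.2105,.1927])-.004*f-[0,0,.0145]
rel(tip-.06*f,frame(15)); rel(tip-.008*f,frame(15)); print(telemetry.get_obs()['q'])
E
```

```text
time: 2.1
ee_pos: [0.5409, -0.2196, 0.1777]
tcp_rot: [104.8, 0.0, 94.9]
wrist_force: [2.5, -0.7, 0.4]
opening: 0.0004
time: 2.27
ee_pos: [0.5414, -0.2197, 0.1756]
tcp_rot: [105.3, -0.2, 94.9]
wrist_force: [0.2, -0.1, -0.4]
opening: 0.0001
shift [0.0029 0.0037 0.0035] rotvec [-0.0048  0.0057 -0.0044]
shift [0.0033 0.0174 0.0536] rotvec [-0.0048  0.0057 -0.0044]
[-45.43975547 -42.58247549 -63.88015249   1.89935052  48.01520474
  72.49346554]
```

Run:
```python
from h import *
f=np.array([np.cos(YAW),np.sin(YAW),0]); tip=np.array([.6092,-.2105,.1927])-.013*f-[0,0,.0075]
rel(tip-.04*f,frame(60))
# arc in a tool frame with pitch 60 (tool y,z), relative to touching at tilt 0
p=np.radians(60); yv=np.array([np.sin(p),np.cos(p)]); zv=np.array([np.cos(p),-np.sin(p)]); b=-zv
def corner(t):
    rot=lambda x,z: np.array([x*np.cos(t)-z*np.sin(t), x*np.sin(t)+z*np.cos(t)])
    pl=rot(-.011,.168); T=rot(-.011,.206)
    return pl if -np.cos(p+t)<=0 else T-.038*b
c0=corner(0)
for t in np.r_[-.045,-.035,-.02,0:.82:.04]:
    e=corner(t)-c0; print(round(t,3),'ty %.4f tz %.4f'%(e@yv,e@zv), e.round(4))
```

```text
shift [0.003  0.0133 0.0122] rotvec [ 0.7806  0.0037 -0.0064]
-0.045 ty 0.0067 tz 0.0035 [0.0076 0.0003]
-0.035 ty 0.0052 tz 0.0027 [0.0059 0.0003]
-0.02 ty 0.0030 tz 0.0015 [0.0034 0.0002]
0.0 ty 0.0000 tz 0.0000 [0. 0.]
0.04 ty -0.0061 tz -0.0029 [-0.0067 -0.0006]
0.08 ty -0.0123 tz -0.0055 [-0.0134 -0.0014]
0.12 ty -0.0186 tz -0.0078 [-0.02   -0.0025]
0.16 ty -0.0250 tz -0.0099 [-0.0266 -0.0039]
0.2 ty -0.0315 tz -0.0118 [-0.0332 -0.0055]
0.24 ty -0.0380 tz -0.0134 [-0.0396 -0.0074]
0.28 ty -0.0446 tz -0.0147 [-0.046  -0.0096]
0.32 ty -0.0513 tz -0.0158 [-0.0523 -0.012 ]
0.36 ty -0.0580 tz -0.0166 [-0.0585 -0.0146]
0.4 ty -0.0647 tz -0.0171 [-0.0646 -0.0175]
0.44 ty -0.0714 tz -0.0173 [-0.0705 -0.0207]
0.48 ty -0.0781 tz -0.0173 [-0.0763 -0.0241]
0.52 ty -0.0849 tz -0.0170 [-0.082  -0.0277]
0.56 ty -0.0930 tz -0.0165 [-0.0887 -0.0322]
0.6 ty -0.1012 tz -0.0156 [-0.0954 -0.0371]
0.64 ty -0.1093 tz -0.0143 [-0.1018 -0.0422]
0.68 ty -0.1174 tz -0.0128 [-0.1081 -0.0476]
0.72 ty -0.1255 tz -0.0109 [-0.1141 -0.0533]
0.76 ty -0.1334 tz -0.0087 [-0.1199 -0.0592]
0.8 ty -0.1413 tz -0.0062 [-0.1254 -0.0653]
```

```bash
python3 -m inch '[[0.003,0.013,0.012,0.781,0,0,1],[0.003,0.013,0.012,0.781,0,0,1],[0.003,0.013,0.012,0.781,0,0,1],[0.003,0.013,0.012,0.781,0,0,1],[0.003,0.013,0.012,0.781,0,0,1],[0.003,0.013,0.012,0.781,0,0,1],[0.003,0.013,0.012,0.781,0,0,1],[0.003,0.013,0.012,0.781,0,0,1],[0.003,0.013,0.012,0.781,0,0,1],[0.003,0.013,0.012,0.781,0,0,1]]'
python3 - <<'E'
from h import *
f=np.array([np.cos(YAW),np.sin(YAW),0]); tip=np.array([.6092,-.2105,.1927])-.013*f-[0,0,.0075]
rel(tip,frame(60)); print(telemetry.get_obs()['q'])
E
```

```text
time: 3.1
ee_pos: [0.5568, -0.2148, 0.1885]
tcp_rot: [149.7, -0.0, 95.1]
wrist_force: [0.5, -0.1, -0.7]
opening: -0.0001
shift [-0.0005  0.0325  0.0227] rotvec [ 0.0047  0.0014 -0.003 ]
[-29.74719912 -16.67526221 -17.86712925  63.22788982  16.75717435
  58.97761103]
```

```bash
python3 -m inch '[[0,0.01,0.008,0,0,0,1],[0,0.02,0.015,0,0,0,1],[0,0.027,0.0195,0,0,0,1],[0,0.0275,0.02,0,0,0,1],[0,0.0275,0.02,0,0,0,1]]'
for i in 1 2 3; do python3 -c "pass"; done; python3 -m inch '[[0,0.001,0.0006,0,0,0,1],[0,0.0018,0.001,0,0,0,1],[0,0.0026,0.0015,0,0,0,1],[0,0.0026,0.0015,0,0,0,1]]'
```

```text
time: 3.52
ee_pos: [0.591, -0.2119, 0.1842]
tcp_rot: [149.8, -0.0, 95.1]
wrist_force: [0.3, -0.3, 0.4]
opening: -0.0001
time: 3.85
ee_pos: [0.5939, -0.212, 0.1849]
tcp_rot: [149.7, 0.0, 95.0]
wrist_force: [-0.0, -0.8, -0.6]
opening: 0.0
```

```bash
python3 -m inch '[[0,0.001,0.0005,0,0,0,1],[0,0.0017,0.001,0,0,0,1],[0,0.0017,0.001,0,0,0,1]]'; python3 -m inch '[[0,0.001,0.0005,0,0,0,1],[0,0.0017,0.001,0,0,0,1],[0,0.0017,0.001,0,0,0,1]]'; python3 -m inch '[[0,0.001,0.0005,0,0,0,1],[0,0.0017,0.001,0,0,0,1],[0,0.0017,0.001,0,0,0,1]]'
```

```text
time: 4.1
ee_pos: [0.596, -0.2118, 0.1847]
tcp_rot: [149.7, 0.0, 95.0]
wrist_force: [0.1, -0.7, 0.6]
opening: -0.0001
time: 4.35
ee_pos: [0.598, -0.2116, 0.1847]
tcp_rot: [149.7, -0.0, 95.0]
wrist_force: [0.1, -0.2, -1.2]
opening: -0.0001
time: 4.6
ee_pos: [0.5999, -0.2114, 0.1847]
tcp_rot: [149.7, -0.0, 95.0]
wrist_force: [0.5, 0.5, -1.1]
opening: -0.0003
```

```bash
python3 -m inch '[[0,0.001,0.0005,0,0,0,1],[0,0.0017,0.001,0,0,0,1],[0,0.0017,0.001,0,0,0,1]]'; python3 -m inch '[[0,0.001,0.0005,0,0,0,1],[0,0.0017,0.001,0,0,0,1],[0,0.0017,0.001,0,0,0,1]]'; python3 -m inch '[[0,0.001,0.0005,0,0,0,1],[0,0.0017,0.001,0,0,0,1],[0,0.0017,0.001,0,0,0,1]]'
```

```text
time: 4.85
ee_pos: [0.6019, -0.2112, 0.1846]
tcp_rot: [149.7, -0.0, 95.0]
wrist_force: [-0.2, -0.4, 1.2]
opening: 0.0002
time: 5.1
ee_pos: [0.6039, -0.2111, 0.1847]
tcp_rot: [149.7, -0.0, 95.0]
wrist_force: [-0.6, -0.8, -0.2]
opening: 0.0001
time: 5.35
ee_pos: [0.6059, -0.2109, 0.1847]
tcp_rot: [149.7, -0.0, 95.0]
wrist_force: [0.3, -0.4, 0.3]
opening: 0.0001
```

Run:
```python
from h import *
a,_,_,_=cam('scene'); b,_,_,_=cam('top'); 
save('c1',np.hstack([cv2.resize(a[90:200,260:370],(390,390),interpolation=2),cv2.resize(b[110:210,330:430],(390,390),interpolation=2)]))
```

```text
(no output)
```

View pics/c1.png

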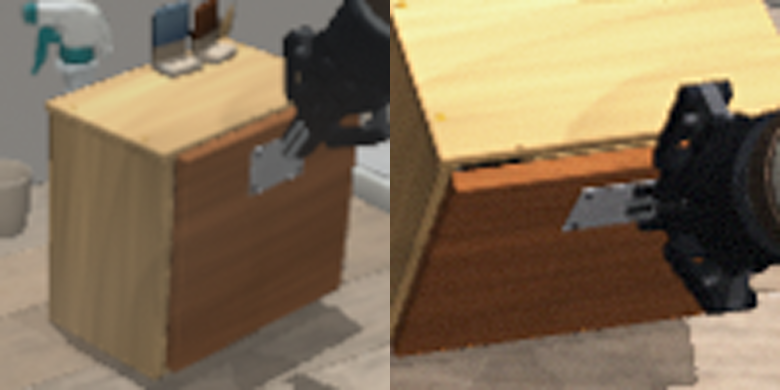

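The views show the closed fingertip right at the plate, near (290,150) in the left half, with no force yet. I continue in small steps.

```bash
python3 -m inch '[[0,0.0009,0.0005,0,0,0,1],[0,0.0017,0.001,0,0,0,1],[0,0.0017,0.001,0,0,0,1]]'; python3 -m inch '[[0,0.0009,0.0005,0,0,0,1],[0,0.0017,0.001,0,0,0,1],[0,0.0017,0.001,0,0,0,1]]'
```

```text
time: 5.7
ee_pos: [0.6078, -0.2107, 0.1847]
tcp_rot: [149.7, 0.0, 95.0]
wrist_force: [-0.2, -0.0, 0.9]
opening: -0.0001
time: 5.95
ee_pos: [0.6098, -0.2105, 0.1846]
tcp_rot: [149.7, -0.0, 95.0]
wrist_force: [0.5, -0.3, 0.3]
opening: -0.0003
```

```bash
python3 -m inch '[[0,0.0009,0.0005,0,0,0,1],[0,0.0017,0.001,0,0,0,1],[0,0.0017,0.001,0,0,0,1]]'; python3 -m inch '[[0,0.0009,0.0005,0,0,0,1],[0,0.0009,0.0005,0,0,0,1]]'
```

```text
time: 6.2
ee_pos: [0.6118, -0.2103, 0.1846]
tcp_rot: [149.7, -0.0, 95.0]
wrist_force: [-0.2, -0.2, -0.0]
opening: 0.0002
time: 6.37
ee_pos: [0.6128, -0.2103, 0.1847]
tcp_rot: [149.7, 0.0, 95.0]
wrist_force: [-0.1, 0.8, -0.3]
opening: 0.0001
```

Run:
```python
from h import *
im,d,K,T=cam('top'); W=cloud(d,K,T)
w=np.zeros(d.shape,bool); w[142:195,330:370]=1
q=W[w&(W[...,2]>.05)&(W[...,2]<.215)]
A=np.c_[q[:,1:],np.ones(len(q))]
for _ in range(8):
    c=np.linalg.lstsq(A,q[:,0],rcond=None)[0]; e=np.abs(A@c-q[:,0]); k=e<.004; A,q=A[k],q[k]
print(c,len(q))
z=np.load('top.npz')['W']; m=w&(W[...,2]>.18)&(W[...,2]<.215); print(np.nanmedian((W-z)[m],0)); m=w&(W[...,2]>.05)&(W[...,2]<.1); print(np.nanmedian((W-z)[m],0))
a,_,_,_=cam('scene'); b,_,_,_=cam('wrist')
save('c2',np.hstack([cv2.resize(a[105:165,300:360],(390,390),interpolation=2),cv2.resize(b,(400,390),interpolation=2)]))
```

```text
[0.36796168 0.00261976 0.65785112] 328
[-2.13629347e-06  1.19952527e-06  3.22679191e-06]
[-6.18729025e-05  3.74031534e-05  1.09942646e-04]
```

View pics/c2.png

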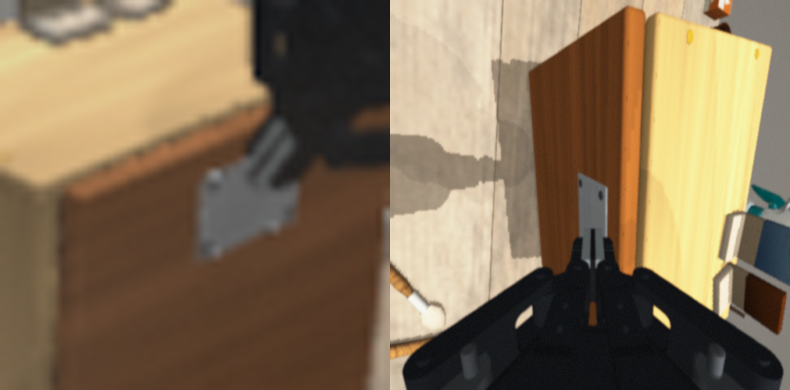

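The wrist view shows the fingertip over the plate's near end, with tip at (592,240) and plate at (580–607,172–240). The panel hasn't moved. I measure the gap in the tool frame from wrist depth.

Run:
```python
from h import *
im,d,K,T=cam('wrist'); p,Rm=pose(); print(p)
W=cloud(d,K,T)
s=512/400
def box(u0,u1,v0,v1): return W[int(v0*384/390):int(v1*384/390), int((u0-390)*s):int((u1-390)*s)].reshape(-1,3)
q=box(540,572,90,230)
q=np.r_[q,box(612,620,90,220)]; q=q[np.isfinite(q[:,0])&(q[:,2]>.03)&(q[:,2]<.225)]
A=np.c_[q[:,1:],np.ones(len(q))]
for _ in range(8):
    c=np.linalg.lstsq(A,q[:,0],rcond=None)[0]; e=np.abs(A@c-q[:,0]); k=e<.004; A,q=A[k],q[k]
print('wrist panel x=',c,len(q),'at tip:',c@[p[1],p[2],1])
# plate pixels, and its centre on that plane
hsv=cv2.cvtColor(im,cv2.COLOR_RGB2HSV)
m=np.zeros(d.shape,np.uint8); m[165:240,235:285]=255
m=(m>0)&(hsv[...,1]<60)&(hsv[...,2]>110)
v,u=np.nonzero(m); print(u.min(),u.max(),v.min(),v.max())
N=np.array([1,-c[0],-c[1]])
for px in ((u.min(),v.min()),(u.max(),v.min()+8)):
    dr=T[:3,:3]@np.linalg.inv(K)@[*px,1]; t=(c[2]-N@T[:3,3])/(N@dr); print(px,T[:3,3]+t*dr)
top=box(690,720,100,200); print('top z',np.nanmedian(top[:,2]))
z=np.load('top.npz')['W']; 
for px in ((345,180),(360,185),(400,180),(410,175),(425,165)): print(px,z[px[1],px[0]].round(4))
```

```text
[ 0.61261386 -0.21028435  0.18464666]
wrist panel x= [-0.09768524 -0.00267224  0.58689047] 6162 at tip: 0.6069387219523235
274 278 184 232
(np.int64(274), np.int64(184)) [ 0.60368064 -0.17768057  0.21202917]
(np.int64(278), np.int64(192)) [ 0.60401837 -0.181248    0.21605446]
top z 0.2306237053524503
(345, 180) [ 0.5992 -0.1137  0.1334]
(360, 185) [ 0.604  -0.1617  0.0961]
(400, 180) [ 0.615  -0.2704  0.0933]
(410, 175) [ 0.6188 -0.2916  0.1101]
(425, 165) [ 0.6193 -0.3129  0.1541]
```

Run:
```python
from h import *
im,d,K,T=cam('wrist'); p,Rm=pose(); M=np.array(optics.camera_info('wrist')['mount'])
for q in ([0,0,0],[0,0,-.02],[0,.01,0]):
    c=np.linalg.inv(M)@[*q,1]; print(q,(K@c[:3]/c[2])[:2], c[2])
Wt=(cloud(d,K,T)-p)@Rm
for v in range(225,262,4): print(v,[tuple((Wt[v,u]*1000).round(0)) for u in (250,255,260,265,270)])
```

```text
[0, 0, 0] [258.66589978 220.71973554] 0.18282348459287018
[0, 0, -0.02] [258.63852192 233.53151692] 0.1636435104645637
[0, 0.01, 0] [273.26084541 220.70507125] 0.18283306780624364
225 [(np.float64(11.0), np.float64(-5.0), np.float64(-31.0)), (np.float64(10.0), np.float64(-2.0), np.float64(-29.0)), (np.float64(10.0), np.float64(1.0), np.float64(-31.0)), (np.float64(11.0), np.float64(4.0), np.float64(-31.0)), (np.float64(10.0), np.float64(6.0), np.float64(-31.0))]
229 [(np.float64(11.0), np.float64(-5.0), np.float64(-38.0)), (np.float64(10.0), np.float64(-2.0), np.float64(-36.0)), (np.float64(11.0), np.float64(1.0), np.float64(-36.0)), (np.float64(11.0), np.float64(3.0), np.float64(-36.0)), (np.float64(11.0), np.float64(6.0), np.float64(-37.0))]
233 [(np.float64(11.0), np.float64(-5.0), np.float64(-41.0)), (np.float64(11.0), np.float64(-2.0), np.float64(-41.0)), (np.float64(10.0), np.float64(1.0), np.float64(-41.0)), (np.float64(11.0), np.float64(3.0), np.float64(-42.0)), (np.float64(11.0), np.float64(6.0), np.float64(-42.0))]
237 [(np.float64(11.0), np.float64(-4.0), np.float64(-47.0)
[... 1247 characters left out ...]
float64(-63.0)), (np.float64(11.0), np.float64(3.0), np.float64(-63.0)), (np.float64(11.0), np.float64(5.0), np.float64(-62.0))]
257 [(np.float64(11.0), np.float64(-4.0), np.float64(-67.0)), (np.float64(10.0), np.float64(-2.0), np.float64(-65.0)), (np.float64(10.0), np.float64(1.0), np.float64(-64.0)), (np.float64(10.0), np.float64(3.0), np.float64(-65.0)), (np.float64(11.0), np.float64(5.0), np.float64(-66.0))]
261 [(np.float64(12.0), np.float64(-4.0), np.float64(-70.0)), (np.float64(8.0), np.float64(-2.0), np.float64(-64.0)), (np.float64(7.0), np.float64(1.0), np.float64(-63.0)), (np.float64(12.0), np.float64(3.0), np.float64(-70.0)), (np.float64(12.0), np.float64(5.0), np.float64(-70.0))]
```

Run:
```python
from h import *
im,d,K,T=cam('wrist'); p,Rm=pose()
Wt=(cloud(d,K,T)-p)@Rm
for v in range(192,232,4): print(v,[tuple(int(x) if np.isfinite(x) else None for x in Wt[v,u]*1000) for u in range(242,282,4)])
save('w3',cv2.resize(im[150:270,190:330],(770,660)[:2] and (700,600),interpolation=2))
```

```text
192 [(19, -11, 4), (20, -8, -1), (22, -5, -5), (23, -2, -10), (24, 0, -13), (26, 2, -18), (27, 4, -23), (28, 6, -27), (29, 8, -29), (29, 10, -30)]
196 [(16, -11, 5), (17, -8, 0), (19, -5, -5), (20, -2, -9), (22, 0, -13), (23, 2, -17), (24, 4, -22), (26, 6, -27), (27, 8, -29), (27, 10, -29)]
200 [(13, -11, 5), (14, -8, 0), (16, -5, -4), (18, -2, -9), (19, 0, -13), (20, 2, -16), (22, 4, -22), (23, 6, -26), (24, 8, -28), (25, 10, -30)]
204 [(10, -11, 5), (12, -8, 0), (13, -5, -5), (15, -2, -8), (17, 0, -14), (18, 2, -18), (20, 4, -22), (21, 6, -25), (22, 8, -29), (23, 10, -31)]
208 [(7, -11, 5), (9, -8, 0), (11, -5, -4), (12, -2, -8), (14, 0, -14), (15, 2, -17), (17, 4, -21), (19, 6, -26), (20, 8, -29), (20, 10, -30)]
212 [(4, -11, 6), (6, -8, 0), (8, -5, -4), (10, -2, -9), (11, 0, -14), (13, 2, -18), (14, 4, -22), (16, 6, -25), (17, 8, -30), (18, 10, -30)]
216 [(1, -11, 5), (3, -8, 0), (5, -5, -5), (7, -2, -10), (8, 0, -11), (10, 2, -16), (12, 4, -21), (14, 6, -26), (15, 8, -29), (15, 10, -30)]
220 [(-3, -12, 10), (0, -8, 0), (2, -5, -4), (4, -3, -10), (5, 0, -12), (7, 2, -17), (9, 4, -22), (11, 6, -25), (13, 8, -30), (13, 10, -30)]
224 [(-7, -12, 10), (-2, -8, 0), (0, -5, -4), (1, -3, -8), (3, 0, -13), (5, 2, -18), (7, 4, -22), (8, 6, -26), (10, 8, -28), (11, 10, -30)]
228 [(-9, -12, 9), (-5, -8, 0), (10, -4, -35), (10, -2, -35), (10, 0, -34), (10, 1, -35), (10, 4, -34), (10, 6, -35), (8, 8, -29), (8, 10, -30)]
```

View pics/w3.png

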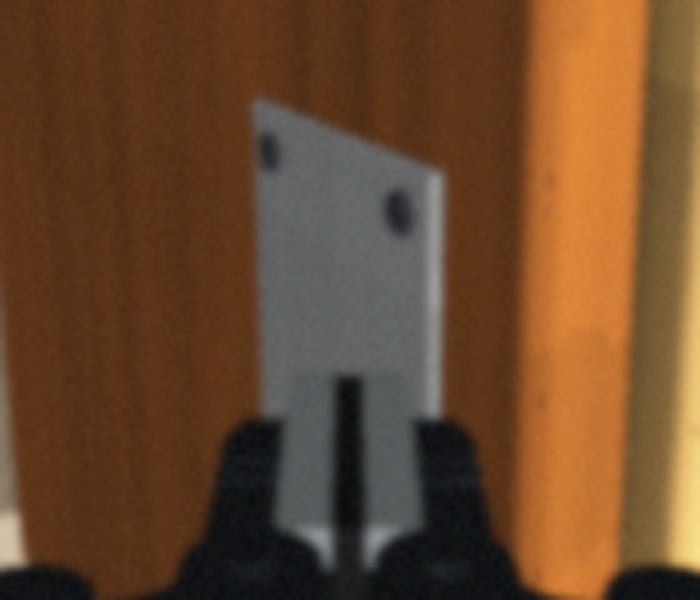

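Run:
```python
from h import *
p,Rm=pose(); print(bot.grip_depth,[x for x in dir(bot) if x[0]!='_'])
for n in('scene','top'):
    im,d,K,T=cam(n)
    for q in ([0,0,0],[0,0,-.03],[0,.01,-.03]):
        c=np.linalg.inv(T)@[*(p+Rm@q),1]; print(n,q,(K@c[:3]/c[2])[:2].round(1),c[2].round(3))
    u,v=map(int,(K@c[:3]/c[2])[:2]); W=(cloud(d,K,T)-p)@Rm
    print(im[v-14:v+14:3,u-12:u+12:3].mean(-1).astype(int))
```

```text
0.0187 ['PlanningError', 'grip_depth']
scene [0, 0, 0] [336.7 137. ] 1.374
scene [0, 0, -0.03] [341.2 130.9] 1.35
scene [0, 0.01, -0.03] [339.2 128.5] 1.353
[[184 180 176 177  29  33  30  29]
 [175 176 179 180  96  31  31  28]
 [172 171 172 156 127  32  32  33]
 [165 140  98 107  99  58  32  33]
 [100 114 102  71  45  69  45  33]
 [ 86  65  66  77  80  90  36  45]
 [ 66  69 118 102  78  43  43  63]
 [ 64  81 103 101  99 102  91  65]
 [ 63  85 101  99 100 104  77  68]
 [ 66  82 100 100  80  67  68  69]]
top [0, 0, 0] [388.6 162.2] 0.84
top [0, 0, -0.03] [394.2 161.3] 0.81
top [0, 0.01, -0.03] [393.7 157. ] 0.81
[[197 196 198 201 200 208   6  17]
 [186 164 126 112  96  49  12  30]
 [136 106  97 125 116  48  18  25]
 [131 130 122 123 122 118   8  17]
 [ 98  75  64  52  53  32  15  18]
 [ 42  48 123 121  11  18  12  20]
 [ 54  96  95  56  34  30  27  22]
 [ 91  94  93  77  65  46  18  17]
 [ 95  94  96  96  29  32  16  11]
 [ 56  54  57  59  58  55  44  22]]
```

```bash
python3 -m inch '[[0,-0.012,-0.007,0,0,0,1],[0,-0.02,0.003,0,0,0,1],[0,-0.024,0.0115,0,0,0,1],[0,-0.024,0.0115,0,0,0,1]]';  python3 -m inch '[[0,0.004,0.0025,0,0,0,1],[0,0.008,0.0045,0,0,0,1],[0,0.0104,0.006,0,0,0,1],[0,0.0104,0.006,0,0,0,1]]'; python3 -m inch '[[0,0.001,0.0005,0,0,0,1],[0,0.0017,0.001,0,0,0,1],[0,0.0017,0.001,0,0,0,1]]'; python3 -m inch '[[0,0.001,0.0005,0,0,0,1],[0,0.0017,0.001,0,0,0,1],[0,0.0017,0.001,0,0,0,1]]'
```

```text
time: 7.1
ee_pos: [0.5969, -0.2112, 0.16]
tcp_rot: [149.9, -0.1, 95.0]
wrist_force: [-1.1, 0.4, 0.3]
opening: -0.0
time: 7.43
ee_pos: [0.6107, -0.2104, 0.1632]
tcp_rot: [149.7, 0.0, 95.1]
wrist_force: [-0.2, -0.3, 0.5]
opening: 0.0002
time: 7.68
ee_pos: [0.6118, -0.2104, 0.1628]
tcp_rot: [149.7, 0.0, 95.0]
wrist_force: [1.3, -0.5, 0.7]
opening: 0.0
time: 7.93
ee_pos: [0.6136, -0.2103, 0.1628]
tcp_rot: [149.7, 0.0, 95.0]
wrist_force: [-1.9, 0.4, 0.9]
opening: -0.0001
```

```bash
python3 -m inch '[[0,0.0009,0.0005,0,0,0,1],[0,0.0013,0.0007,0,0,0,1],[0,0.0013,0.0007,0,0,0,1]]'; python3 -m inch '[[0,0.0009,0.0005,0,0,0,1],[0,0.0013,0.0007,0,0,0,1],[0,0.0013,0.0007,0,0,0,1]]'
python3 - <<'E'
from h import *
z=np.load('top.npz')['W']; im,d,K,T=cam('top'); W=cloud(d,K,T)
m=(z[...,0]>.58)&(z[...,0]<.63)&(z[...,1]>-.17)&(z[...,1]<-.1)&(z[...,2]>.15)&(z[...,2]<.22)
print(m.sum(),np.nanmedian((d-np.load('top.npz')['d'])[m]), np.nanmedian((W-z)[m],0))
E
```

```text
time: 8.18
ee_pos: [0.6151, -0.2101, 0.1629]
tcp_rot: [149.7, 0.0, 95.0]
wrist_force: [-2.4, -0.1, 1.3]
opening: -0.0
time: 8.43
ee_pos: [0.6167, -0.2099, 0.1629]
tcp_rot: [149.7, 0.0, 95.0]
wrist_force: [-2.3, -0.2, 1.5]
opening: 0.0
452 0.0059563518 [ 0.0031886  -0.00185421 -0.00501018]
```

```bash
python3 -m inch '[[0,0.0009,0.0005,0,0,0,1],[0,0.0009,0.0005,0,0,0,1]]'; python3 -m inch '[[0,0.0009,0.0005,0,0,0,1],[0,0.0009,0.0005,0,0,0,1]]';  python3 -m inch '[[0,0.0009,0.0005,0,0,0,1],[0,0.0009,0.0005,0,0,0,1]]'
```

```text
time: 8.65
ee_pos: [0.6177, -0.2098, 0.1629]
tcp_rot: [149.7, 0.0, 95.0]
wrist_force: [-1.3, 0.3, 1.6]
opening: -0.0002
time: 8.82
ee_pos: [0.6188, -0.2097, 0.1628]
tcp_rot: [149.7, -0.0, 95.0]
wrist_force: [-1.4, -0.1, 0.3]
opening: 0.0001
time: 8.98
ee_pos: [0.6197, -0.2097, 0.1628]
tcp_rot: [149.8, -0.0, 95.0]
wrist_force: [-2.0, 0.1, 2.3]
opening: -0.0
```

```bash
python3 -m inch '[[0,0.0009,0.0005,0,0,0,1],[0,0.0009,0.0005,0,0,0,1]]'
python3 - <<'E'
from h import *
z=np.load('top.npz')['W']; im,d,K,T=cam('top'); W=cloud(d,K,T)
m=(z[...,0]>.58)&(z[...,0]<.63)&(z[...,1]>-.17)&(z[...,1]<-.1)&(z[...,2]>.15)&(z[...,2]<.22)
D=(W-z)[m]@[.9957,.0926,0]; print(np.nanmedian(D),np.nanmedian(D/(z[m][:,2]-.026)))
E
```

```text
time: 9.15
ee_pos: [0.6208, -0.2095, 0.1628]
tcp_rot: [149.8, -0.0, 95.0]
wrist_force: [-1.9, -0.2, 1.6]
opening: -0.0
0.006415260502848552 0.04040076020942475
```

```bash
cat > arc.py <<'E'
import sys; from h import *
th=np.arange(float(sys.argv[1]),float(sys.argv[2]),.032); off=float(sys.argv[3]) if len(sys.argv)>3 else 0
def tcp(t):
    p=np.radians(60-(t+.043)/.84*18); y=np.array([np.sin(p),np.cos(p)]); z=np.array([np.cos(p),-np.sin(p)])
    h=.168+.010*(t+.043)/.84
    c=np.array([-.011*np.cos(t)-h*np.sin(t),-.011*np.sin(t)+h*np.cos(t)])
    return c+.031*z-.008*y,p,y,z
c0,p0,y0,z0=tcp(th[0])
for t in th[1:]:
    c,p,_,_=tcp(t); e=c-c0; print('%.3f: [0,%.4f,%.4f,%.3f,0,0,1]'%(t,e@y0,e@z0,p-p0))
E
python3 arc.py -.043 .80
```

```text
-0.011: [0,-0.0042,-0.0027,-0.012,0,0,1]
0.021: [0,-0.0085,-0.0054,-0.024,0,0,1]
0.053: [0,-0.0129,-0.0078,-0.036,0,0,1]
0.085: [0,-0.0174,-0.0102,-0.048,0,0,1]
0.117: [0,-0.0219,-0.0123,-0.060,0,0,1]
0.149: [0,-0.0266,-0.0144,-0.072,0,0,1]
0.181: [0,-0.0313,-0.0162,-0.084,0,0,1]
0.213: [0,-0.0361,-0.0180,-0.096,0,0,1]
0.245: [0,-0.0409,-0.0195,-0.108,0,0,1]
0.277: [0,-0.0459,-0.0209,-0.120,0,0,1]
0.309: [0,-0.0508,-0.0222,-0.132,0,0,1]
0.341: [0,-0.0559,-0.0232,-0.144,0,0,1]
0.373: [0,-0.0609,-0.0241,-0.156,0,0,1]
0.405: [0,-0.0660,-0.0249,-0.168,0,0,1]
0.437: [0,-0.0712,-0.0254,-0.180,0,0,1]
0.469: [0,-0.0763,-0.0258,-0.191,0,0,1]
0.501: [0,-0.0815,-0.0261,-0.203,0,0,1]
0.533: [0,-0.0867,-0.0261,-0.215,0,0,1]
0.565: [0,-0.0919,-0.0260,-0.227,0,0,1]
0.597: [0,-0.0972,-0.0257,-0.239,0,0,1]
0.629: [0,-0.1024,-0.0252,-0.251,0,0,1]
0.661: [0,-0.1076,-0.0245,-0.263,0,0,1]
0.693: [0,-0.1128,-0.0237,-0.275,0,0,1]
0.725: [0,-0.1180,-0.0227,-0.287,0,0,1]
0.757: [0,-0.1232,-0.0215,-0.299,0,0,1]
0.789: [0,-0.1283,-0.0202,-0.311,0,0,1]
```

```bash
python3 -m inch '[[0,-0.002,-0.0013,-0.006,0,0,1],[0,-0.0042,-0.0027,-0.012,0,0,1],[0,-0.0085,-0.0054,-0.024,0,0,1],[0,-0.0129,-0.0078,-0.036,0,0,1],[0,-0.0174,-0.0102,-0.048,0,0,1],[0,-0.0219,-0.0123,-0.06,0,0,1],[0,-0.0266,-0.0144,-0.072,0,0,1]]'
python3 - <<'E'
from h import *
z=np.load('top.npz')['W']; im,d,K,T=cam('top'); W=cloud(d,K,T)
m=(z[...,0]>.58)&(z[...,0]<.63)&(z[...,1]>-.17)&(z[...,1]<-.1)&(z[...,2]>.15)&(z[...,2]<.22)
D=(W-z)[m]@[.9957,.0926,0]; print(np.nanmedian(D),np.nanmedian(D/(W[m][:,2]-.026)))
E
python3 arc.py .149 .45; python3 -c "
from h import *; print(telemetry.get_obs()['q'])"
```

```text
time: 9.78
ee_pos: [0.5898, -0.2123, 0.1618]
tcp_rot: [145.6, -0.0, 95.0]
wrist_force: [-1.2, 0.1, -1.3]
opening: -0.0002
-0.02156307774081828 -0.11013720060223539
0.181: [0,-0.0046,-0.0022,-0.012,0,0,1]
0.213: [0,-0.0092,-0.0043,-0.024,0,0,1]
0.245: [0,-0.0140,-0.0062,-0.036,0,0,1]
0.277: [0,-0.0188,-0.0079,-0.048,0,0,1]
0.309: [0,-0.0236,-0.0095,-0.060,0,0,1]
0.341: [0,-0.0286,-0.0109,-0.072,0,0,1]
0.373: [0,-0.0336,-0.0122,-0.084,0,0,1]
0.405: [0,-0.0386,-0.0133,-0.096,0,0,1]
0.437: [0,-0.0437,-0.0142,-0.108,0,0,1]
[-28.85150055 -16.46608557 -22.5519976   54.26863636  18.38643652
  61.04701915]
```

The bin clicked and is following the finger, at a tilt of about 0.11–0.15. I continue.

```bash
python3 -m inch '[[0,-0.0046,-0.0022,-0.012,0,0,1],[0,-0.0092,-0.0043,-0.024,0,0,1],[0,-0.014,-0.0062,-0.036,0,0,1],[0,-0.0188,-0.0079,-0.048,0,0,1],[0,-0.0236,-0.0095,-0.06,0,0,1],[0,-0.0286,-0.0109,-0.072,0,0,1],[0,-0.0336,-0.0122,-0.084,0,0,1],[0,-0.0386,-0.0133,-0.096,0,0,1],[0,-0.0437,-0.0142,-0.108,0,0,1]]'
python3 arc.py .437 .82; python3 -c "
from h import *; print(telemetry.get_obs()['q'])"
```

```text
time: 10.58
ee_pos: [0.5462, -0.2161, 0.1489]
tcp_rot: [139.4, 0.0, 95.0]
wrist_force: [-0.3, -0.3, -1.1]
opening: -0.0003
0.469: [0,-0.0050,-0.0013,-0.012,0,0,1]
0.501: [0,-0.0101,-0.0025,-0.024,0,0,1]
0.533: [0,-0.0152,-0.0034,-0.036,0,0,1]
0.565: [0,-0.0203,-0.0042,-0.048,0,0,1]
0.597: [0,-0.0255,-0.0049,-0.060,0,0,1]
0.629: [0,-0.0308,-0.0053,-0.072,0,0,1]
0.661: [0,-0.0360,-0.0056,-0.084,0,0,1]
0.693: [0,-0.0413,-0.0057,-0.096,0,0,1]
0.725: [0,-0.0466,-0.0057,-0.108,0,0,1]
0.757: [0,-0.0519,-0.0054,-0.120,0,0,1]
0.789: [0,-0.0572,-0.0050,-0.132,0,0,1]
[-34.21887658 -25.80319671 -33.39313947  48.79645018  24.34115382
  58.18766345]
```

```bash
python3 -m inch '[[0,-0.005,-0.0013,-0.012,0,0,1],[0,-0.0101,-0.0025,-0.024,0,0,1],[0,-0.0152,-0.0034,-0.036,0,0,1],[0,-0.0203,-0.0042,-0.048,0,0,1],[0,-0.0255,-0.0049,-0.06,0,0,1]]'
cat > tilt.py <<'E'
from h import *
im,d,K,T=cam('top'); W=cloud(d,K,T)
f=np.array([np.cos(YAW),np.sin(YAW)]); g=np.array([-f[1],f[0]])
H=np.array([.6092,-.2105])+.011*f
X=(W[...,:2]-H)@f; Y=(W[...,:2]-H)@g; Z=W[...,2]-.026
m=(np.abs(Y-.08)<.03)&(X<-.005)&(Z>.04)&(X>-.2)
# top edge of panel: highest points
print(m.sum()); k=m&(Z>np.nanpercentile(Z[m],97)); print('edge x,z',np.median(X[k]),np.median(Z[k]),'tilt~',np.arctan2(-np.median(X[k]),np.median(Z[k])))
E
python3 tilt.py; python3 arc.py .597 .85; python3 -c "
from h import *; print(telemetry.get_obs()['q'])"
```

```text
time: 11.0
ee_pos: [0.5238, -0.2181, 0.1359]
tcp_rot: [135.9, 0.0, 95.0]
wrist_force: [-0.2, 0.3, -0.9]
opening: 0.0002
736
edge x,z -0.1144988986774328 0.1739327705766294 tilt~ 0.5821837190872763
0.629: [0,-0.0052,-0.0008,-0.012,0,0,1]
0.661: [0,-0.0104,-0.0014,-0.024,0,0,1]
0.693: [0,-0.0157,-0.0018,-0.036,0,0,1]
0.725: [0,-0.0209,-0.0021,-0.048,0,0,1]
0.757: [0,-0.0262,-0.0021,-0.060,0,0,1]
0.789: [0,-0.0315,-0.0020,-0.072,0,0,1]
0.821: [0,-0.0369,-0.0018,-0.084,0,0,1]
[-37.66740385 -30.55898423 -39.55395275  45.6325711   28.15431742
  56.47578462]
```

```bash
python3 -m inch '[[0,-0.0052,-0.0008,-0.012,0,0,1],[0,-0.0104,-0.0014,-0.024,0,0,1],[0,-0.013,-0.0016,-0.03,0,0,1],[0,-0.0157,-0.0018,-0.036,0,0,1],[0,-0.0183,-0.002,-0.042,0,0,1],[0,-0.0209,-0.0021,-0.048,0,0,1],[0,-0.0235,-0.0021,-0.054,0,0,1],[0,-0.0262,-0.0021,-0.06,0,0,1],[0,-0.0288,-0.0021,-0.066,0,0,1],[0,-0.0315,-0.002,-0.072,0,0,1],[0,-0.0369,-0.0018,-0.084,0,0,1]]'; python3 tilt.py;python3 -c "
from h import *; print(telemetry.get_obs()['q'])"
```

```text
time: 11.97
ee_pos: [0.4968, -0.2207, 0.1125]
tcp_rot: [131.1, 0.1, 95.1]
wrist_force: [0.3, 0.3, 0.4]
opening: 0.0
1010
edge x,z -0.1393996601348211 0.15355748575713604 tilt~ 0.7371084416932688
[-42.62827587 -36.07549926 -47.77332884  40.71515814  33.86257917
  54.17985952]
```

```bash
python3 -m inch '[[0,-0.012,-0.003,0,0,0,1],[0,-0.024,-0.005,0,0,0,1],[0.03,-0.026,-0.005,0,0,0,1],[0.07,-0.026,-0.005,0,0,0,1],[0.11,-0.026,-0.005,0,0,0,1],[0.15,-0.026,-0.005,0,0,0,1],[0.19,-0.026,-0.005,0,0,0,1],[0.23,-0.026,-0.005,0,0,0,1],[0.27,-0.026,-0.005,0,0,0,1],[0.29,-0.026,-0.005,0,0,0,1],[0.29,-0.026,-0.005,0,0,0,1]]'
cat >> h.py <<'E'
def down(yaw):
    a=np.radians(yaw); x=np.array([np.cos(a),np.sin(a),0]); z=np.array([0,0,-1.]); return np.c_[x,np.cross(z,x),z]
E
python3 tilt.py
python3 - <<'E'
from h import *
rel([.502,.2455,.17],down(146)); print(telemetry.get_obs()['q'])
E
```

```text
time: 12.93
ee_pos: [0.5378, 0.0204, 0.0854]
tcp_rot: [132.6, -0.1, 95.2]
wrist_force: [0.5, -0.2, 0.1]
opening: -0.0001
1013
edge x,z -0.13964770936163903 0.1533648766033985 tilt~ 0.7386180579640275
shift [ 0.2237  0.0519 -0.0676] rotvec [ 0.773   0.3622 -0.832 ]
[  0.40339372 -48.55975061 -57.3835172   33.88732489   3.79518653
  86.73130975]
```

```bash
python3 -m inch '[[0,0.03,-0.04,0.2,0.09,-0.2,0.2],[0.224,0.052,-0.068,0.773,0.362,-0.832,0.2],[0.224,0.052,-0.068,0.773,0.362,-0.832,0.2],[0.224,0.052,-0.068,0.773,0.362,-0.832,0.2],[0.224,0.052,-0.068,0.773,0.362,-0.832,0.2],[0.224,0.052,-0.068,0.773,0.362,-0.832,0.2],[0.224,0.052,-0.068,0.773,0.362,-0.832,0.2],[0.224,0.052,-0.068,0.773,0.362,-0.832,0.2],[0.224,0.052,-0.068,0.773,0.362,-0.832,0.2],[0.224,0.052,-0.068,0.773,0.362,-0.832,0.2],[0.224,0.052,-0.068,0.773,0.362,-0.832,0.2],[0.224,0.052,-0.068,0.773,0.362,-0.832,0.2]]' 40; python3 -m inch '[[0,0,0,0,0,0,0.2],[0,0,0,0,0,0,0.2]]'
python3 - <<'E'
from h import *
rel([.502,.2455,.17],down(146))
im,d,K,T=cam('wrist'); p,Rm=pose(); W=cloud(d,K,T); save('w4',im)
m=(W[...,2]>.025)&(W[...,2]<.045)&(np.hypot(W[...,0]-.502,W[...,1]-.2455)<.07)
r=cv2.minAreaRect((W[m][:,:2]*1000).astype(np.float32)); print('box',r,np.median(W[m][:,2]))
Wt=(W-p)@Rm
f=(np.abs(Wt[...,1])<.06)&(Wt[...,2]>-.09)&(W[...,2]>.08)&(np.abs(Wt[...,0])<.03)
q=Wt[f]; v,u=np.nonzero(f)
for s in(-1,1):
    k=q[:,1]*s>0; i=np.argmin(v[k]); print(s,'finger end px',u[k][i],v[k][i],(q[k][i]*1000).round(1),'maxz',q[k][:,2].max(),'inner |y|',np.abs(q[k][:,1]).min(),'outer',np.abs(q[k][:,1]).max())
E
```

```text
time: 13.98
ee_pos: [0.5033, 0.2406, 0.1698]
tcp_rot: [-179.9, -0.0, 145.7]
wrist_force: [0.5, 0.2, 0.6]
opening: 0.0682
time: 14.15
ee_pos: [0.5027, 0.2404, 0.1718]
tcp_rot: [179.9, 0.1, 145.7]
wrist_force: [0.6, -0.3, -0.5]
opening: 0.0684
shift [0.0034 0.0039 0.0017] rotvec [ 0.0017  0.002  -0.0056]
box ((501.7423095703125, 244.79385375976562), (46.29084396362305, 91.23696899414062), 55.4764404296875) 0.034756490136170326
-1 finger end px 184 231 [ 10.6 -40.1 -39.1] maxz -0.033420275796310434 inner |y| 0.030237084078639776 outer 0.05997751143917313
1 finger end px 322 231 [  9.5  34.  -36.9] maxz -0.03403943130121728 inner |y| 0.030033989563934205 outer 0.059970436026827875
```

View pics/w4.png

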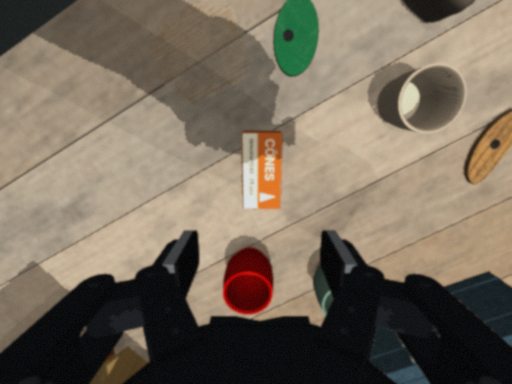

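```bash
python3 -m inch '[[0.003,0.003,0.04,0,0,-0.005,0.2],[0.003,0.003,0.08,0,0,-0.005,0.2],[0.003,0.003,0.11,0,0,-0.005,0.2],[0.003,0.003,0.13,0,0,-0.005,0.2],[0.003,0.003,0.145,0,0,-0.005,0.2],[0.003,0.003,0.155,0,0,-0.005,0.2],[0.003,0.003,0.16,0,0,-0.005,0.2],[0.003,0.003,0.16,0,0,-0.005,0.2]]'
python3 - <<'E'
from h import *
rel([.502,.2450,.005],down(145.5))
im,d,K,T=cam('wrist'); p,Rm=pose(); W=cloud(d,K,T); Wt=(W-p)@Rm; s=cam('scene')[0]
save('w5',np.hstack([cv2.resize(im[170:330,150:360],(525,400)),cv2.resize(s[220:290,200:245],(257,400))]))
for v in range(200,270,6): print(v,[tuple(int(x) if np.isfinite(x) else None for x in Wt[v,u]*1000) for u in (178,186,194,202,210,260,310,318,326,334)])
E
```

```text
time: 14.87
ee_pos: [0.5021, 0.2448, 0.0111]
tcp_rot: [-180.0, 0.1, 146.0]
wrist_force: [-0.4, -0.3, 0.7]
opening: 0.0683
shift [0.0002 0.0001 0.0061] rotvec [-0.      0.0013  0.0094]
200 [(11, -58, 11), (11, -52, 10), (11, -47, 11), (11, -41, 11), (None, None, None), (23, 0, -22), (11, 35, 12), (11, 41, 11), (11, 47, 12), (11, 53, 12)]
206 [(4, -60, 17), (7, -52, 11), (6, -47, 11), (6, -41, 11), (6, -35, 12), (19, 0, -23), (6, 36, 12), (6, 41, 12), (6, 47, 13), (7, 53, 11)]
212 [(2, -58, 10), (2, -53, 11), (2, -47, 12), (2, -41, 12), (2, -36, 12), (15, 0, -22), (2, 36, 12), (2, 41, 11), (2, 47, 10), (2, 53, 12)]
218 [(-2, -59, 12), (-2, -53, 12), (-2, -47, 11), (-2, -42, 12), (-2, -36, 12), (11, 0, -22), (-2, 36, 11), (-2, 42, 11), (-2, 48, 12), (-2, 53, 11)]
224 [(-6, -59, 11), (-6, -54, 11), (-7, -48, 12), (-7, -42, 11), (-7, -36, 12), (8, 0, -24), (-7, 36, 11), (-7, 42, 12), (-6, 48, 11), (-7, 54, 12)]
230 [(-11, -60, 11), (-11, -54, 11), (-11, -48, 11), (-12, -42, 12), (-11, -36, 11), (4, 0, -22), (-12, 36, 12), (-12, 43, 12), (-11, 48, 11), (-12, 55, 13)]
236 [(-16, -60, 11), (
[... 220 characters left out ...]
(-3, 0, -22), (-22, 37, 12), (-21, 43, 11), (7, 33, -44), (11, 35, -51)]
248 [(11, -38, -57), (10, -34, -56), (3, -34, -42), (-26, -43, 11), (-26, -37, 12), (-7, 0, -22), (-26, 37, 11), (-26, 43, 11), (5, 33, -46), (10, 34, -56)]
254 [(10, -37, -61), (8, -34, -58), (0, -34, -44), (-31, -43, 11), (-31, -37, 12), (-11, 0, -23), (-31, 38, 12), (-31, 43, 11), (1, 33, -46), (8, 34, -58)]
260 [(10, -35, -67), (5, -34, -59), (-2, -34, -44), (-37, -44, 13), (-37, -38, 12), (-16, 0, -22), (-36, 38, 11), (-37, 44, 12), (-1, 34, -46), (6, 33, -60)]
266 [(9, -34, -69), (2, -34, -59), (-4, -34, -47), (-41, -44, 11), (-42, -38, 12), (-20, 0, -22), (-41, 38, 11), (-42, 44, 11), (-3, 33, -48), (3, 34, -60)]
```

View pics/w5.png

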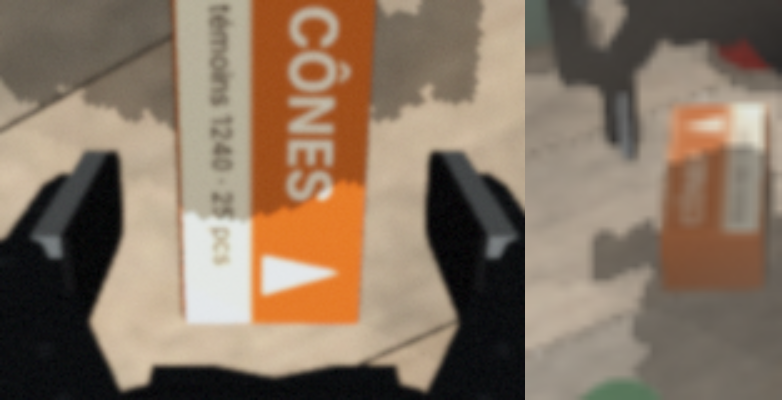

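The wrist view shows the pads' ends at rows 236–242, about 41 mm behind the reported TCP and clear of the box on both sides. The true fingertips are therefore well above the stated TCP. I descend further, watching the force.

```bash
python3 -m inch '[[0,0,0.01,0,0,0,0.2],[0,0,0.018,0,0,0,0.2],[0,0,0.018,0,0,0,0.2]]'; python3 -m inch '[[0,0,0.008,0,0,0,0.2],[0,0,0.012,0,0,0,0.2],[0,0,0.012,0,0,0,0.2]]';  python3 -m inch '[[0,0,0.004,0,0,0,0.2],[0,0,0.008,0,0,0,0.2],[0,0,0.008,0,0,0,0.2]]'
python3 - <<'E'
from h import *
im,d,K,T=cam('wrist'); p,Rm=pose(); W=cloud(d,K,T)
print([W[v,u].round(3) for v,u in((242,194),(248,194),(240,322),(210,260))])
E
```

```text
time: 15.22
ee_pos: [0.5018, 0.2447, -0.0085]
tcp_rot: [-179.9, 0.0, 146.1]
wrist_force: [-0.6, -0.6, -0.4]
opening: 0.0683
time: 15.47
ee_pos: [0.5019, 0.2447, -0.0202]
tcp_rot: [-179.9, 0.0, 146.1]
wrist_force: [0.1, 0.4, -0.2]
opening: 0.0681
time: 15.72
ee_pos: [0.5022, 0.2448, -0.0277]
tcp_rot: [-179.9, 0.0, 146.1]
wrist_force: [0.5, -0.4, 0.2]
opening: 0.0684
[array([0.478, 0.221, 0.017]), array([0.48 , 0.219, 0.018]), array([0.518, 0.276, 0.009]), array([0.477, 0.262, 0.034])]
```

```bash
python3 -m inch '[[0,0,0,0,0,0,0.35],[0,0,0,0,0,0,0.5],[0,0,0,0,0,0,0.7],[0,0,0,0,0,0,0.7],[0,0,0,0,0,0,0.7],[0,0,0,0,0,0,0.7],[0,0,0,0,0,0,0.7]]' 25;  python3 -m inch '[[0,0,-0.02,0,0,0,0.7],[0,0,-0.06,0,0,0,0.7],[0,0,-0.1,0,0,0,0.7],[0,0,-0.14,0,0,0,0.7],[0,0,-0.18,0,0,0,0.7],[0,0,-0.22,0,0,0,0.7],[0,0,-0.26,0,0,0,0.7],[0,0,-0.26,0,0,0,0.7]]'
python3 tilt.py
python3 - <<'E'
from h import *
im,d,K,T=cam('wrist'); p,Rm=pose(); Wt=(cloud(d,K,T)-p)@Rm
m=(np.abs(Wt[...,1])<.02)&(Wt[...,0]>.013)&(Wt[...,0]<.1)&(Wt[...,2]>-.08)&(Wt[...,2]<.05)
q=Wt[m]; print(m.sum(), 'top z',np.median(q[:,2]) if len(q) else 0,'x max',np.percentile(q[:,0],99) if len(q) else 0)
h=cv2.cvtColor(im,cv2.COLOR_RGB2HSV); o=(h[...,0]<16)&(h[...,1]>150)&(h[...,2]>120)&(Wt[...,2]<.05)
print('orange z',np.nanmedian(Wt[o],0),o.sum()); print(telemetry.get_obs()['q'])
E
```

```text
time: 16.35
ee_pos: [0.5027, 0.2451, -0.0265]
tcp_rot: [180.0, 0.1, 146.1]
wrist_force: [-0.3, 0.2, 3.5]
opening: 0.0457
time: 17.02
ee_pos: [0.5038, 0.246, 0.2415]
tcp_rot: [179.5, 0.4, 146.1]
wrist_force: [1.2, 1.1, 1.2]
opening: 0.0453
1016
edge x,z -0.13926820772418294 0.15358481668754856 tilt~ 0.7365503831845058
7831 top z -0.0640197757639524 x max 0.04633410427195299
orange z [ 0.01474272  0.00851198 -0.0642152 ] 6945
[ 2.60614324e+01  6.92284501e+00  1.55618612e+01  9.84383257e+01
 -6.52378296e-02  5.99974750e+01]
```

Run:
```python
from h import *
im,d,K,T=cam('wrist'); p,Rm=pose(); Wt=(cloud(d,K,T)-p)@Rm
q=Wt[np.isfinite(Wt[...,0])&(Wt[...,2]<-.02)]
for a in np.arange(-.16,-.02,.01):
    k=q[(q[:,2]>=a)&(q[:,2]<a+.01)]
    if len(k): print(a.round(3),len(k),'y %.3f %.3f x %.3f %.3f'%(*np.percentile(k[:,1],[1,99]),*np.percentile(k[:,0],[1,99])))
f=np.array([np.cos(YAW),np.sin(YAW)]);g=np.array([-f[1],f[0]]);H=np.array([.6202,-.2095]);t=.75
def tcp(s,h,y,pitch):
    X=(.004+s)*np.cos(t)-h*np.sin(t); Z=(.004+s)*np.sin(t)+h*np.cos(t)
    Rt=frame(pitch); c=np.r_[H+X*f+y*g,Z+.026]; return c+.047*Rt[:,2],Rt
for h in (.25,.12,.03):
    P,Rt=tcp(.048,h,-.015,47); print(h,P.round(3)); rel(P,Rt)
```

```text
-0.14 511 y -0.019 0.019 x 0.018 0.021
-0.13 8727 y -0.061 0.060 x 0.008 0.020
-0.12 11036 y -0.063 0.063 x -0.004 0.017
-0.11 8976 y -0.060 0.060 x -0.012 0.017
-0.1 4006 y -0.058 0.058 x -0.012 0.017
-0.09 5919 y -0.055 0.055 x -0.012 0.013
-0.08 1230 y -0.052 0.052 x 0.002 0.013
-0.07 15412 y -0.025 0.026 x -0.024 0.046
-0.06 907 y -0.035 0.036 x 0.006 0.046
-0.05 641 y -0.035 0.036 x 0.006 0.046
-0.04 361 y -0.034 0.034 x 0.006 0.046
-0.03 16 y -0.020 0.021 x 0.046 0.046
0.25 [ 0.522 -0.234  0.21 ]
shift [-0.2834 -0.3866  0.0233] rotvec [-0.6994 -0.3309  0.8433]
0.12 [ 0.61  -0.226  0.115]
shift [-0.3519 -0.3306  0.1185] rotvec [-0.6994 -0.3309  0.8433]
0.03 [ 0.671 -0.22   0.049]
shift [-0.3994 -0.2918  0.1844] rotvec [-0.6994 -0.3309  0.8433]
```

```bash
cat > place.py <<'E'
import sys; from h import *
f=np.array([np.cos(YAW),np.sin(YAW)]);g=np.array([-f[1],f[0]]);H=np.array([.6202,-.2095]);t=.75
def fr(p):
    p=np.radians(p); F=np.r_[f,0]; z=np.cos(p)*F-[0,0,np.sin(p)]; x=np.sin(p)*F+[0,0,np.cos(p)]; return np.c_[x,np.cross(z,x),z]
def tcp(s,h,y,p):
    X=(.004+s)*np.cos(t)-h*np.sin(t); Z=(.004+s)*np.sin(t)+h*np.cos(t); Rt=fr(p)
    return np.r_[H+X*f+y*g,Z+.026]+.047*Rt[:,2],Rt
if __name__=='__main__':
    for a in sys.argv[1:]:
        s,h,p=map(float,a.split(',')); P,Rt=tcp(s,h,-.015,p); print(a,P.round(3)); rel(P,Rt)
    print(telemetry.get_obs()['q'])
E
python3 - <<'E'
from place import *
P,_=tcp(.052,.25,-.015,47); print(P); rel(np.r_[P[:2]-.03*f,.30],fr(90))
E
```

```text
[ 0.5246207  -0.23343103  0.21272036]
shift [-0.2626 -0.4038 -0.0668] rotvec [1.4000e-03 7.0000e-04 2.4568e+00]
```

```bash
python3 -m inch '[[0,0,-0.03,0,0,0.06,0.7],[-0.03,-0.05,-0.06,0,0,0.18,0.7],[-0.05,-0.08,-0.066,0,0,0.3,0.7],[-0.07,-0.11,-0.066,0,0,0.42,0.7],[-0.09,-0.14,-0.066,0,0,0.54,0.7],[-0.11,-0.17,-0.066,0,0,0.66,0.7],[-0.13,-0.2,-0.066,0,0,0.78,0.7],[-0.15,-0.23,-0.066,0,0,0.9,0.7],[-0.17,-0.26,-0.066,0,0,1.02,0.7],[-0.19,-0.29,-0.066,0,0,1.14,0.7],[-0.21,-0.32,-0.066,0,0,1.26,0.7],[-0.23,-0.35,-0.066,0,0,1.38,0.7]]'
python3 - <<'E'
from place import *
P,_=tcp(.052,.25,-.015,47); rel(np.r_[P[:2]-.03*f,.30],fr(90)); print(telemetry.get_obs()['q'])
E
```

```text
time: 18.17
ee_pos: [0.4968, -0.1752, 0.2975]
tcp_rot: [-179.9, 0.0, 66.6]
wrist_force: [-0.3, 0.7, -1.6]
opening: 0.0457
shift [-0.0568  0.0223 -0.0025] rotvec [-0.0014  0.0015  1.0707]
[-1.94102780e+01  5.17869244e+00  2.08680633e+01  1.05798988e+02
 -2.22665769e-02  9.39438396e+01]
```

```bash
python3 -m inch '[[-0.015,0.005,0,0,0,0.12,0.7],[-0.03,0.01,0,0,0,0.24,0.7],[-0.04,0.015,0,0,0,0.36,0.7],[-0.05,0.02,0,0,0,0.48,0.7],[-0.057,0.022,0,0,0,0.6,0.7],[-0.057,0.022,0,0,0,0.72,0.7],[-0.057,0.022,0,0,0,0.84,0.7],[-0.057,0.022,0,0,0,0.96,0.7],[-0.057,0.022,0,0,0,1.071,0.7],[-0.057,0.022,0,0,0,1.071,0.7]]'; python3 place.py .052,.25,47
```

```text
time: 19.0
ee_pos: [0.4952, -0.2344, 0.2975]
tcp_rot: [-180.0, 0.1, 5.3]
wrist_force: [0.3, 0.0, -1.3]
opening: 0.0457
.052,.25,47 [ 0.525 -0.233  0.213]
shift [0.0296 0.0018 0.0847] rotvec [-1.000e-03  7.525e-01  3.000e-04]
[-2.53244807e+01  8.22414017e+00  2.42158316e+01  1.06115908e+02
 -1.77600101e-02  1.49339317e+02]
```

```bash
python3 -m inch '[[0.003,0,0.005,0,0.1,0,0.7],[0.006,0,0.01,0,0.22,0,0.7],[0.01,0.001,0.02,0,0.34,0,0.7],[0.015,0.001,0.035,0,0.46,0,0.7],[0.02,0.001,0.05,0,0.58,0,0.7],[0.025,0.002,0.07,0,0.7,0,0.7],[0.03,0.002,0.085,0,0.7525,0,0.7],[0.03,0.002,0.085,0,0.7525,0,0.7]]'; python3 place.py .052,.25,47 .052,.15,47 .052,.04,47
python3 - <<'E'
from h import *
a,_,_,_=cam('scene'); b,d,K,T=cam('wrist'); save('c6',np.hstack([cv2.resize(a[60:220,240:400],(400,400)),cv2.resize(b,(400,400))]))
E
```

```text
time: 19.67
ee_pos: [0.5218, -0.2318, 0.2047]
tcp_rot: [-179.6, -42.8, 5.4]
wrist_force: [-0.6, 0.4, -1.8]
opening: 0.0457
.052,.25,47 [ 0.525 -0.233  0.213]
shift [ 0.0074  0.0019 -0.0042] rotvec [-0.0079  0.0037  0.0015]
.052,.15,47 [ 0.592 -0.227  0.14 ]
shift [0.0077 0.0027 0.0958] rotvec [-0.0079  0.0037  0.0015]
.052,.04,47 [ 0.667 -0.22   0.059]
shift [0.0081 0.0036 0.2058] rotvec [-0.0079  0.0037  0.0015]
[-39.18279294 -27.93296732 -29.37712669  55.41762474  28.78812172
 143.98853855]
```

View pics/c6.png

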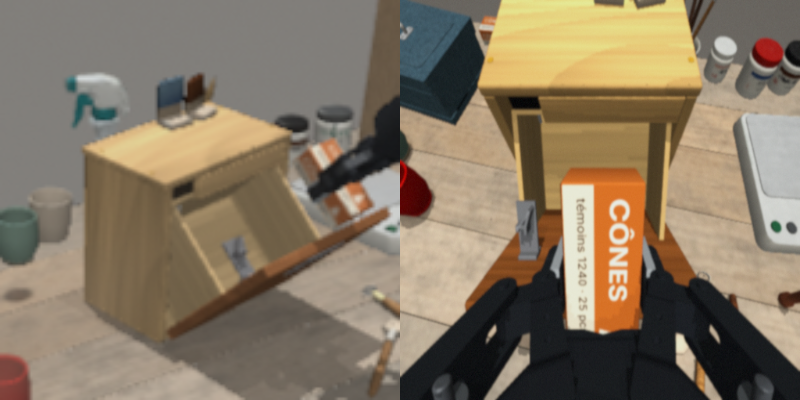

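The scene crop shows the bin open, with the latch at (237,255) on its left. The wrist view shows the box aligned with the pocket and clear of the top rail. I lower it along the panel.

```bash
python3 -m inch '[[0.007,0.002,0.01,-0.008,0.004,0,0.7],[0.008,0.002,0.03,-0.008,0.004,0,0.7],[0.008,0.002,0.05,-0.008,0.004,0,0.7],[0.008,0.002,0.07,-0.008,0.004,0,0.7],[0.008,0.002,0.09,-0.008,0.004,0,0.7],[0.008,0.003,0.105,-0.008,0.004,0,0.7],[0.008,0.003,0.115,-0.008,0.004,0,0.7],[0.008,0.003,0.115,-0.008,0.004,0,0.7]]'; python3 place.py .052,.04,47; python3 -m inch '[[0,0,0.015,0,0,0,0.7],[0,0,0.03,0,0,0,0.7],[0,0,0.045,0,0,0,0.7],[0,0,0.055,0,0,0,0.7],[0,0,0.055,0,0,0,0.7]]'; python3 place.py .052,.04,47; python3 tilt.py
```

```text
time: 20.43
ee_pos: [0.6117, -0.2281, 0.136]
tcp_rot: [179.4, -43.3, 5.8]
wrist_force: [-0.2, -0.7, -0.8]
opening: 0.0457
.052,.04,47 [ 0.667 -0.22   0.059]
shift [-0.012  -0.0032  0.0943] rotvec [ 0.0035 -0.0051  0.0067]
[-31.74538439 -18.26124071 -31.19902511  40.01425637  24.22591807
 150.87721708]
time: 20.85
ee_pos: [0.6484, -0.225, 0.0957]
tcp_rot: [179.5, -43.3, 5.7]
wrist_force: [0.0, 0.3, -0.8]
opening: 0.0458
.052,.04,47 [ 0.667 -0.22   0.059]
shift [-0.0112 -0.0032  0.0397] rotvec [ 0.0039 -0.0056  0.0054]
[-29.21628217 -12.71001839 -31.5845436   33.1701118   22.67774638
 153.15230796]
1051
edge x,z -0.19535048163593954 0.42907419863028684 tilt~ 0.4272391428160596
```

```bash
python3 -m inch '[[-0.005,-0.002,0.006,0,0,0,0.7],[-0.009,-0.003,0.012,0,0,0,0.7],[-0.009,-0.003,0.02,0,0,0,0.7],[-0.009,-0.003,0.02,0,0,0,0.7]]';python3 -m inch '[[0,0,0.006,0,0,0,0.7],[0,0,0.012,0,0,0,0.7],[0,0,0.012,0,0,0,0.7]]'; python3 place.py .052,.025,47
```

```text
time: 21.23
ee_pos: [0.6545, -0.2213, 0.0739]
tcp_rot: [179.5, -43.3, 5.6]
wrist_force: [-0.6, 0.4, -1.2]
opening: 0.0451
time: 21.48
ee_pos: [0.6632, -0.2208, 0.0658]
tcp_rot: [179.5, -43.4, 5.7]
wrist_force: [-0.7, -0.2, -1.1]
opening: 0.0457
.052,.025,47 [ 0.677 -0.219  0.048]
shift [-0.0018 -0.0003  0.0226] rotvec [ 0.0042 -0.0062  0.0046]
[-27.99452357  -9.86388495 -32.7449209   28.72483252  21.92100067
 154.25438118]
```

```bash
for i in 1 2 3 4; do python3 -m inch '[[0,0,0.003,0,0,0,0.7],[0,0,0.006,0,0,0,0.7],[0,0,0.006,0,0,0,0.7]]' | grep -E "ee_pos|force"; done
```

```text
ee_pos: [0.6671, -0.2205, 0.0619]
wrist_force: [-0.4, -0.6, -0.8]
ee_pos: [0.6712, -0.2202, 0.0575]
wrist_force: [-1.2, 0.9, -0.9]
ee_pos: [0.6753, -0.2198, 0.053]
wrist_force: [-0.1, -0.2, -1.3]
ee_pos: [0.6803, -0.2194, 0.0506]
wrist_force: [-1.1, 1.8, 4.9]
```

```bash
python3 place.py .052,.017,47
python3 - <<'E'
from h import *
a,_,_,_=cam('scene'); b,d,K,T=cam('wrist'); save('c7',np.hstack([cv2.resize(a[60:220,240:400],(400,400)),cv2.resize(b,(400,400))]))
E
```

```text
.052,.017,47 [ 0.683 -0.219  0.042]
shift [-0.004  -0.0005  0.0078] rotvec [ 0.0044 -0.0092  0.0055]
[-27.02150611  -7.07530516 -32.2485734   25.96126559  21.38033181
 155.08374333]
```

View pics/c7.png

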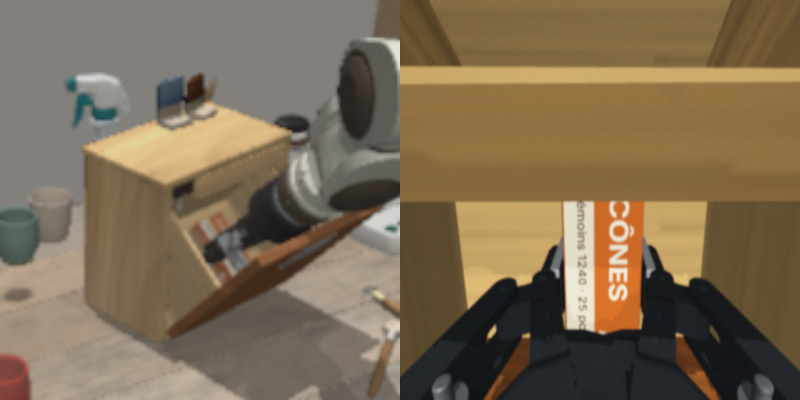

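The box is in the pocket, seen at (225,240) in the scene crop. The +4.9 N reading says it touches the floor, so I release and back out.

```bash
python3 -m inch '[[0,0,0,0,0,0,0.5],[0,0,0,0,0,0,0.35],[0,0,0,0,0,0,0.3],[0,0,0,0,0,0,0.3],[0,0,0,0,0,0,0.3]]' ; python3 -m inch '[[0,0,-0.01,0,0,0,0.3],[0,0,-0.02,0,0,0,0.3],[0,0,-0.035,0,0,0,0.3],[0,0,-0.05,0,0,0,0.3],[0,0,-0.07,0,0,0,0.3],[0,0,-0.09,0,0,0,0.3]]'
python3 - <<'E'
from h import *
print(telemetry.get_obs()['q'])
b,d,K,T=cam('wrist');  W=cloud(d,K,T)
h=cv2.cvtColor(b,cv2.COLOR_RGB2HSV); o=(h[...,0]<14)&(h[...,1]>170)&(h[...,2]>170); print(o.sum(),np.nanmedian(W[o],0))
E
```

```text
time: 23.0
ee_pos: [0.6793, -0.2196, 0.0491]
tcp_rot: [179.5, -43.4, 5.7]
wrist_force: [-0.2, -0.2, -0.5]
opening: 0.0599
time: 23.5
ee_pos: [0.6166, -0.2248, 0.116]
tcp_rot: [179.5, -43.4, 5.7]
wrist_force: [0.1, 0.1, 0.3]
opening: 0.0599
[-31.08766432 -17.5240361  -33.00181337  37.08394365  23.81886227
 151.61129313]
4471 [ 0.60141207 -0.23437418  0.10067472]
```

```bash
python3 -m inch '[[0,0,-0.025,0,0,0,0.3],[0,0,-0.05,0,0,0,0.3],[0,0,-0.08,0,0,0,0.3],[0,0,-0.11,0,0,0,0.3],[0,0,-0.14,0,0,0,0.3],[0.03,0,-0.16,0,0,0,0.3],[0.06,0,-0.16,0,0,0,0.3],[0.09,0,-0.16,0,0,0,0.3],[0.09,0,-0.16,0,0,0,0.3]]'
python3 - <<'E'
from h import *
print(telemetry.get_obs()['q'])
a,_,_,_=cam('scene'); b,d,K,T=cam('wrist'); save('c8',np.hstack([cv2.resize(a,(440,400)),cv2.resize(b[60:340,100:412],(360,400))]))
E
python3 tilt.py
```

```text
time: 24.3
ee_pos: [0.576, -0.2281, 0.2992]
tcp_rot: [179.1, -43.8, 6.0]
wrist_force: [0.0, 0.4, 1.0]
opening: 0.0599
[-34.23362454 -22.59399903 -16.39060078  59.48763305  25.75558015
 148.82365701]
1190
edge x,z -0.1317421507425417 0.3698958858789352 tilt~ 0.3421520718254055
```

View pics/c8.png

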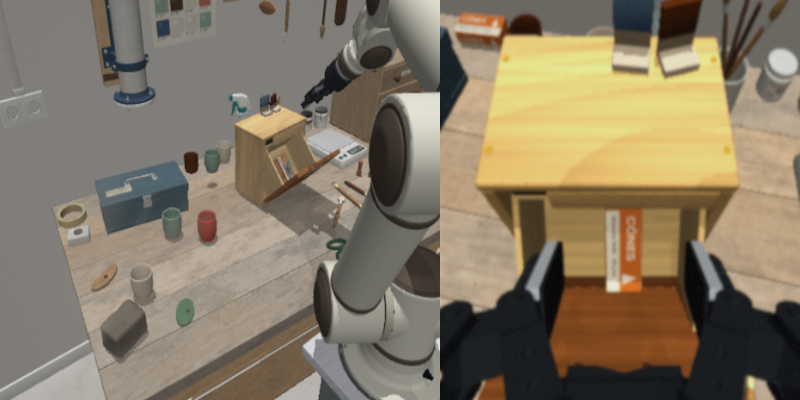

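The box lies in the open bin, at (623,250) in the right half, and the cups are upright. I do one final numeric tilt check and then hand in.

```bash
python3 -m inch '[[0.02,0,-0.01,0,0,0,0.3],[0.03,0,-0.02,0,0,0,0.3],[0.03,0,-0.02,0,0,0,0.3],[0.03,0,-0.02,0,0,0,0.3],[0.03,0,-0.02,0,0,0,0.3]]'; sed 's/(X>-.2)/(X>-.2)\&(Z<.2)/' tilt.py > t2.py; python3 t2.py; python3 -c "
from h import *; order.job_done(); print('done',telemetry.get_obs()['time'])"
```

```text
time: 24.87
ee_pos: [0.5804, -0.2269, 0.3261]
tcp_rot: [179.6, -43.3, 5.6]
wrist_force: [-0.5, 0.5, -0.9]
opening: 0.0597
1014
edge x,z -0.13958013035232178 0.15353049999590265 tilt~ 0.7378398390235796
the job is handed in; nothing more can be done
the job is handed in; nothing more can be done
```

The job is handed in at about 25 s of robot time. The bin is open with the cone box inside it.

- **Bin:** I pressed the steel plate in to a tilt of about -0.04 rad, past the -0.035 click point. I then kept the fingertip on it and let it down at about 0.2 to 0.4 rad/s to its stop. The final tilt read 0.738 by my rough edge measure, which reads slightly low. It gave the same value (±0.001) before and after placing the box.
- **Box:** I gripped the box in front of the tool tin at 46 mm opening and lowered it along the leaning panel. The wrist force rose to 4.9 N as it touched the floor, and I let go there. The last pictures show it lying in the pocket, with the bisque, glazed and red cups upright in place and the gripper clear of everything.

**Checks that disagreed:**
- **Fingertip position:** The wrist and scene cameras put the real finger ends about 30 mm (shut) to 40 mm (open) behind the reported TCP, against the description. My first approach to the plate therefore touched nothing, so I went by the cameras and the measured force instead.
- **Tilt readings:** Two of the tilt readings (0.43 and 0.34) were false because the arm was in the view. Limiting the measured height removed that error.
- **Force while the bin opened:** Wrist forces near the end of the opening were down at noise level, so I confirmed that the bin stayed with the finger from the camera tilt.

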